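Crank two ferrite rings out of the rotary feeder

TASK

Two hand-cranked rotary feeders stand on the bench; one is loaded with round ferrite rings, the other with square blocks. On the one with the round rings, turn the drum slowly by its crank, counter-clockwise seen from above and well under half a turn a second, so that two rings drop one after the other through the opening at its side into the tray in front, and stop there with the third ring still in the drum. Work only by the crank: do not touch the rings, do not turn the other feeder's drum, and let go of the crank at the end.

Things in the scene. Friction and masses are not known exactly. Their poses are not given: they have to be found in the camera images.
- feeder: Aluminium rotary feeder holding the round rings, fixed; base 226 x 150 mm. Origin: on the drum's upright axis at bench level; z up, -x points from the axis to its catch tray (83 to 147 mm from the axis, 70 mm wide, floor 6 mm and rim 28 mm high, 45 degree chute behind). Open-topped star-wheel drum, six pockets, on a deck 92 mm high inside a fixed round wall, 58 mm inner radius, top 116 mm high.
- drum (a joint): Angle of the ring feeder's drum (rad): 0 at the start, grows counter-clockwise from above, stops at 0 and 4.6; stays where left, about 2 N at the handle. Crank direction, counter-clockwise from the feeder's +x (away from the tray): between 6 and 35 degrees at the start; ring_1 drops as it passes about 75 degrees, ring_2 about 135, ring_3 about 195.
- drum_handle (a point): Mid-height of the ring feeder's white upright crank handle, 60 mm from the drum's axis, 168 mm above the bench: round, 18 mm in diameter, from 136 to 198 mm above the bench, a sleeve that spins freely on its pin at the end of the crank arm (which lies above the vane between ring_2 and ring_3). Nothing else on the feeder is higher than 140 mm.
- ring_1_center (a point): The first to drop of the three black ferrite rings, one to a pocket: 28 mm across, 14 mm high, lying flat; point at its centre, 99 mm above the bench in the drum, below 40 mm in the tray. Pushed round by the drum, a ring falls through the 52 mm wide opening in deck and wall on the tray side as its centre passes the edge 26 mm to the +y side of the axis.
- ring_2_center (a point): The second to drop of the three black ferrite rings, one to a pocket: 28 mm across, 14 mm high, lying flat; point at its centre, 99 mm above the bench in the drum, below 40 mm in the tray. Pushed round by the drum, a ring falls through the 52 mm wide opening in deck and wall on the tray side as its centre passes the edge 26 mm to the +y side of the axis.
- ring_3_center (a point): The last of the three black ferrite rings, one to a pocket: 28 mm across, 14 mm high, lying flat; point at its centre, 99 mm above the bench in the drum, below 40 mm in the tray. Pushed round by the drum, a ring falls through the 52 mm wide opening in deck and wall on the tray side as its centre passes the edge 26 mm to the +y side of the axis. It must stay in the drum.
- other_drum (a joint): Angle of the drum of the other feeder, same build but loaded with 23 mm square blocks: 0 at the start, to be left alone. The feeders stand side by side, axes at least 0.25 m apart; which is on the left varies.

How it is judged:
By the outcome, as a careful person would: the job done as asked, in the order asked, and still so for the second after the job is handed in, with the robot touching nothing.
It also fails if it takes over 45 s, if anything falls off the work surface, if the arm or the gripper's body presses on something with over 40 N, if the wrist force passes 120 N, or if a joint passes its speed limit or range.

ROBOT

A 6-joint arm with a two-finger parallel gripper is mounted at the origin on a cart in front of the work surface, level with it; the furniture and walls round the work are solid. World frame = base frame: x ahead of the robot, y to its left, z up, the work surface at z = 0. Lengths are in m, angles in rad, forces in N, time in s.
With the tool pointing down it reaches from about 0.325 to 0.775 m from the base axis. Payload 9.3 kg.
Tool frame: the origin (TCP) lies midway between the tips of the shut fingers; the grasp point (between the pads) lies 19 mm behind it; z points along the fingers, y is the line along which they close (so a half turn about z gives the same grasp; the last joint's range is limited). The gripper opens to 85 mm and grips with 20 to 120 N. Pads are 22 mm wide; open, the fingers measure 114 mm over their backs; the gripper's body (76 mm by 85 mm) begins 54 mm behind the grasp point. The pads swing forward as they close: fully open they stand 13 mm farther back than shut.
Start: joints at [-1.359, 0.259, 0.021, 1.334, 0, 1.418], TCP at [0.196, -0.514, 0.209] pointing down, gripper open.
Joint ranges: [-3.04, 3.04], [-0.91, 1.82], [-1.04, 1.36], [-1.92, 1.95], [-1.52, 1.45], [-3.14, 3.14]. Speed limits (rad/s): [2.22, 2.22, 2.79, 3.14, 3.14, 3.14].

INTERFACE

Orientations are given as a rotation vector (axis times angle).
In Python, from bench import robot gives the robot as it stands.
- The arm moves only by the tool carry_out, never from a script. Its argument "series" is a list of rows, each a list of 3 entries, a list of its own where there are three numbers: the finger opening in mm, from 0 to 85.4, then the shift along the tool's x, y, z in mm, then the turn about the tool's z in degrees. In form: [[grip, [tx, ty, tz], turn], ...]. A call has 1 to 5 rows; each row shifts and turns the commanded pose from where the row before left it, along the tool's axes as they then stand; what a row does not reach is not made up. A row lasts 1/8 s, in which the tool goes at most 62.5 mm and 10.7 degrees, less where a joint would pass 70% of its speed; a pose out of reach is approached as far as the arm can. A call is refused whole if a number of a shift passes 62.5 or a number of a turn 10.7, either way. A call with a gripper value outside its range is refused whole. The fingers move at their own pace and stop on an object; "squeeze" is the grip in N (left out, the last holds). Time passes only in rows, so rows that do not move let the fingers close. It gives the time, the measured TCP pose, the force, the opening and the grip force at its end, in the units of the state.
- robot.get_obs(): the state, without advancing time (a new reading comes with each control period).
- robot.snapshot(name): name is "scene" or "top" or "wrist"; returns a dict with "img" (400x640x3 uint8, red, green, blue), "vertical_fov" (degrees; the focal length in pixels is half the picture's height over the tangent of half this angle, whatever the lens; pixels are square), "cx", "cy" (the principal point, pixels), "D" ([k1, k2, p1, p2, k3] as OpenCV has them; the pictures are not rectified), "R" (3x3) and "t" (3): a world point X has camera coordinates R X + t. Camera axes: x right, y down, z forward; pixel columns grow to the right and rows downward; lengths in m; the calibration is good to about 2 mm. A picture is of the moment at which its call begins. There is no depth.
- robot.close_job(): hands the job in; it is judged then, once.
The state is a dict: "clock": time; "joints": joint angles; "qd": joint speeds; "effort": joint torques, N m; "ee_pos": TCP position; "ee_rot": TCP orientation; "force": force on the tool from outside, world axes, zero at the start; "wrist_torque": the same for the moment, N m; "width": finger opening in m; "finger_force": force on a finger pad.
Only numpy, scipy, OpenCV 4.12 (cv2) and the standard library are available. Lean on these libraries where they do the work, as an engineer would, in place of code of your own. Each camera call takes 0.05 s, during which the arm holds its last target. There are 200 camera calls.

## Working session

There is one attempt and no reset: what is moved stays moved. The work goes in short steps, Python scripts to look and compute and a tool call to move; the robot and the scene stay as the last step left them, time stands still between calls to the robot, and variables do not carry over. Pictures are saved under pics/ and viewed, at most 10 in all, crops included, and the job is handed in when it is done.

Besides the shell and the picture viewer there is one more tool, called after ">>>" by a JSON object that holds its "fn" and its "kwargs". carry_out: Moves the arm, as the interface text tells. Its arguments: {"type":"object","properties":{"series":{"type":"array"},"squeeze":{"type":"number"}},"required":["series"]}

```bash
mkdir -p pics
python3 - <<'E'
from bench import robot
import cv2,pickle
d={n:robot.snapshot(n) for n in("scene","top")}
pickle.dump(d,open("s0.pkl","wb"))
for n,s in d.items():
    cv2.imwrite(f"pics/{n}0.png",s["img"][:,:,::-1]); print(n,s["vertical_fov"],s["cx"],s["cy"],s["D"],s["R"],s["t"])
o=robot.get_obs();print(o)
E
```

```text
scene 52.15423493462177 322.58447161166487 201.61718859238096 [-0.10353507  0.          0.          0.          0.        ] [[-0.87739215 -0.4797463   0.00514851]
 [-0.3477314   0.62848771 -0.69576295]
 [ 0.33055393 -0.61224724 -0.71825303]] [0.49548272 0.25254013 0.79177298]
top 55.19662646297266 325.9492897562512 202.36103846753682 [-0.00166699  0.          0.          0.          0.        ] [[ 0.01861208 -0.99981615  0.00461035]
 [-0.98963152 -0.01907893 -0.14235674]
 [ 0.14241852 -0.00191299 -0.98980468]] [0.05876201 0.57519074 0.87674901]
{'clock': 0.1, 'joints': array([-1.35862542e+00,  2.59145678e-01,  2.08486512e-02,  1.33370018e+00,
       -5.35033171e-06,  1.41824648e+00]), 'qd': array([-6.38639402e-05, -2.14797355e-03,  2.04874731e-03,  1.35685888e-03,
        1.64967426e-03,  3.48109026e-04]), 'effort': array([ 8.36681575e-03, -5.56689334e+01,  3.45074522e+01,  1.14770973e-02,
        5.12549832e-06,  8.04377919e-06]), 'ee_pos': array([ 0.19614057, -0.51354673,  0.20892565]), 'ee_rot': array([-3.08831966e+00, -5.69514298e-01,  6.46002686e-05]), 'force': array([0.46256751, 0.38460758, 0.02673959]), 'wrist_torque': array([0.00848481, 0.02076742, 0.03431633]), 'finger_force': 0.0, 'width': 0.08532188585254838}
```

View pics/top0.png

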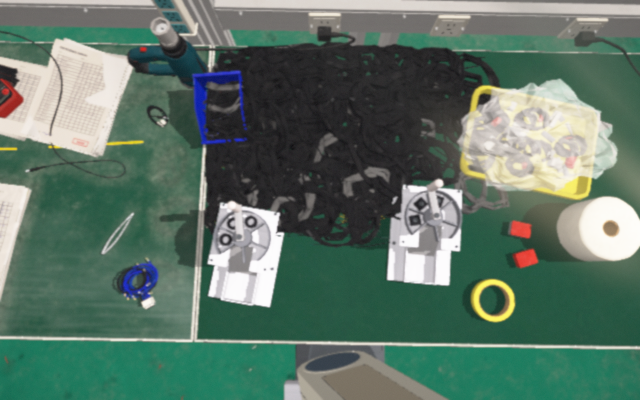

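View pics/scene0.png

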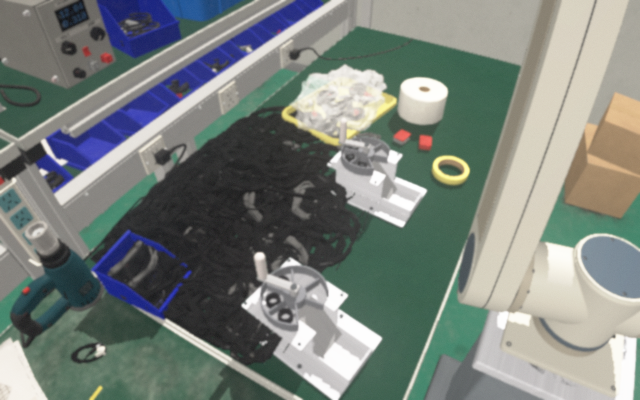

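The ring feeder is the left one (top view, drum near (243,237), handle near (232,206)); the right one, near (432,212), holds the square blocks. I'll zoom in on it.

```bash
cat > h.py <<'E'
import numpy as np,cv2
def K(s):
    f=s["img"].shape[0]/2/np.tan(np.radians(s["vertical_fov"])/2)
    return np.array([[f,0,s["cx"]],[0,f,s["cy"]],[0,0,1]])
def ray(s,p):
    u=cv2.undistortPoints(np.array([[p]],float),K(s),np.array(s["D"]))[0,0]
    R=np.array(s["R"]);return -R.T@np.array(s["t"]),R.T@np.array([*u,1])
def plane(s,p,z):
    c,d=ray(s,p);return c+d*(z-c[2])/d[2]
def proj(s,X):
    R=np.array(s["R"]);return cv2.projectPoints(np.array(X,float).reshape(-1,3),cv2.Rodrigues(R)[0],np.array(s["t"]),K(s),np.array(s["D"]))[0][:,0]
E
python3 - <<'E'
import pickle,cv2,numpy as np
d=pickle.load(open("s0.pkl","rb"))
a=cv2.resize(d["top"]["img"][190:315,195:295],None,fx=4.6,fy=4.6,interpolation=3)
b=cv2.resize(d["scene"]["img"][245:395,235:385],None,fx=3.8,fy=3.8,interpolation=3)
H=max(len(a),len(b));c=np.zeros((H,1,3),np.uint8)
pad=lambda i:np.vstack([i,np.zeros((H-len(i),i.shape[1],3),np.uint8)])
o=np.hstack([pad(a)[:, :],pad(b)]);print(o.shape);o=cv2.resize(o,(760,int(o.shape[0]*760/o.shape[1])));print(o.shape)
cv2.imwrite("pics/z.png",o[:,:,::-1])
E
```

```text
(575, 1030, 3)
(424, 760, 3)
```

View pics/z.png

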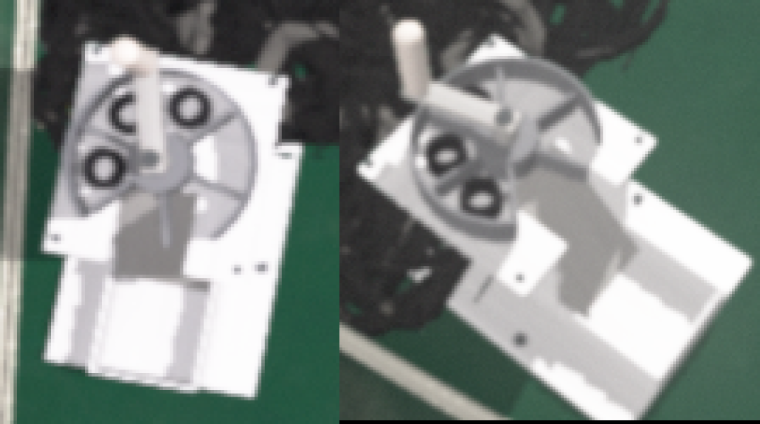

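Run:
```python
import pickle,numpy as np
from h import *
d=pickle.load(open("s0.pkl","rb"));T,S=d["top"],d["scene"]
k=4.6*760/1030;ks=3.8*760/1030
tp=lambda x,y:(195+x/k,190+y/k)
sp=lambda x,y:(235+(x-460*760/1030)/ks,245+y/ks)
def tri(p,q):
    c1,a=ray(T,p);c2,b=ray(S,q)
    l=np.linalg.lstsq(np.c_[a,-b],c2-c1,rcond=None)[0]
    X,Y=c1+l[0]*a,c2+l[1]*b;return (X+Y)/2,np.linalg.norm(X-Y)
print("hub",tri(tp(150,160),sp(505,117)))
print("handle top",tri(tp(128,50),sp(408,30)))
print("handle bot",plane(S,sp(414,92),.136))
for z in(.136,.142):print("hub plane",plane(T,tp(150,160),z))
print("hub s",plane(S,sp(505,117),.14))
for z in (.19,.198):print("handle", plane(T,tp(128,50),z),plane(S,sp(408,28),z))
print("rim",plane(T,tp(165,155),.116),plane(S,sp(507,149),.116))
for a,b in(((302,145),(257,397)),((62,258),(45,360)),((72,70),(45,250)),((92,380),(257,397))):
    A,B=plane(T,tp(*a),.01),plane(T,tp(*b),.01);print(A,B,np.degrees(np.arctan2(*(A-B)[1::-1])))
print("other",plane(T,(437,183),.198),plane(T,(432,210),.14))
```

```text
hub (array([0.48284026, 0.25178028, 0.13915763]), np.float64(0.0014023974759725668))
handle top (array([0.5445088 , 0.25613682, 0.19276694]), np.float64(0.0016011561356184232))
handle bot [0.54398568 0.2625525  0.136     ]
hub plane [0.48235006 0.25218447 0.136     ]
hub plane [0.48206178 0.25085098 0.142     ]
hub s [0.48320058 0.2524454  0.14      ]
handle [0.54414875 0.25643043 0.19      ] [0.54758178 0.25360496 0.19      ]
handle [0.54308604 0.25448128 0.198     ] [0.54342476 0.25810101 0.198     ]
rim [0.48668026 0.24720438 0.116     ] [0.47888519 0.25931926 0.116     ]
[0.50127373 0.17106892 0.01      ] [0.32382235 0.19663499 0.01      ] -8.198398811989206
[0.41758983 0.33932838 0.01      ] [0.3464529  0.34702351 0.01      ] -6.173882697178047
[0.55259681 0.34021274 0.01      ] [0.42299105 0.35178381 0.01      ] -5.101780476298355
[0.33333426 0.31313353 0.01      ] [0.32382235 0.19663499 0.01      ] 85.33225333794243
other [ 0.59482098 -0.1515861   0.198     ] [ 0.54762596 -0.1567749   0.14      ]
```

The drum axis is at about (0.483, 0.252) and the handle at about (0.544, 0.257). The feeder's +x is at about -7° in world, so the crank starts near 12° in the feeder frame. First I turn the tool in place and rise, then travel across.

>>> {"fn": "carry_out", "kwargs": {"series": [[85,[0,0,-14],-10.6],[85,[0,0,-14],-10.6],[85,[0,0,-14],-10.6],[85,[0,0,-14],-10.6],[85,[0,0,-10],-10.6]]}}

```text
clock: 0.72
ee_pos: [0.1962, -0.5138, 0.2757]
ee_rot: [-2.505, -1.896, -0.0]
force: [-0.5, 0.3, -0.3]
width: 0.0849
finger_force: 0.0
```

>>> {"fn": "carry_out", "kwargs": {"series": [[85,[0,0,0],-10.6],[85,[0,0,0],-10.6],[85,[0,0,0],-10.6],[85,[0,0,0],-10.6],[85,[0,0,0],-10.6]]}}

```text
clock: 1.35
ee_pos: [0.1962, -0.5137, 0.2751]
ee_rot: [-1.395, -2.814, -0.001]
force: [0.3, 0.1, -0.2]
width: 0.0851
finger_force: 0.0
```

>>> {"fn": "carry_out", "kwargs": {"series": [[85,[0,0,0],-10.6],[85,[0,0,0],-10.6],[85,[0,0,0],-10.6],[85,[0,0,0],-10.6],[85,[0,0,0],-10.6]]}}

```text
clock: 1.98
ee_pos: [0.1962, -0.5137, 0.2751]
ee_rot: [0.007, -3.141, -0.001]
force: [0.9, 0.0, -0.2]
width: 0.0851
finger_force: 0.0
```

>>> {"fn": "carry_out", "kwargs": {"series": [[85,[-22,50,0],0],[85,[-22,50,0],0],[85,[-22,50,0],0],[85,[-22,50,0],0],[85,[-22,50,0],0]]}}

```text
clock: 2.6
ee_pos: [0.3069, -0.2623, 0.2753]
ee_rot: [-0.003, -3.142, -0.0]
force: [0.4, 0.4, -0.0]
width: 0.0849
finger_force: 0.0
```

>>> {"fn": "carry_out", "kwargs": {"series": [[85,[-22,50,0],0],[85,[-22,50,0],0],[85,[-22,50,0],0],[85,[-22,50,0],0],[85,[-22,50,0],0]]}}

```text
clock: 3.22
ee_pos: [0.4174, -0.0124, 0.2754]
ee_rot: [0.003, 3.141, -0.0]
force: [0.1, -0.0, 1.0]
width: 0.0849
finger_force: 0.0
```

>>> {"fn": "carry_out", "kwargs": {"series": [[85,[-22,50,0],0],[85,[-22,50,0],0],[85,[-22,50,0],0],[85,[-22,50,0],0],[85,[0,0,0],0]]}}

```text
clock: 3.85
ee_pos: [0.506, 0.1885, 0.274]
ee_rot: [0.003, -3.14, 0.0]
force: [-0.6, -0.5, 0.7]
width: 0.0853
finger_force: 0.0
```

Run:
```python
from bench import robot
import cv2,pickle
s=robot.snapshot("wrist");pickle.dump(s,open("w.pkl","wb"))
cv2.imwrite("pics/w1.png",s["img"][:,:,::-1]);print(robot.get_obs()["ee_pos"])
```

```text
[0.50538944 0.18700962 0.27439233]
```

View pics/w1.png

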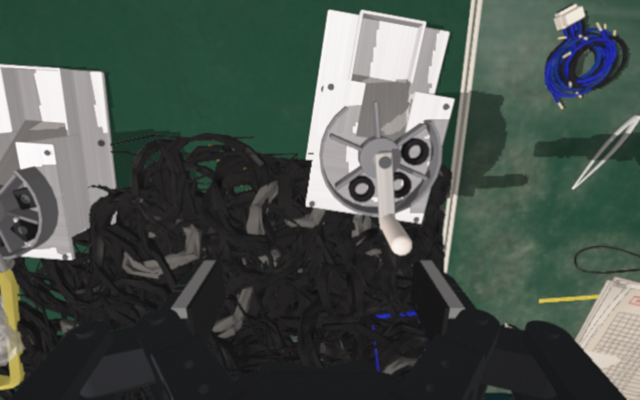

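Wrist view: hub at about (385,161), handle top at about (401,245), and the tray's far rim from (364,10) to (425,22). Rings are at (414,151), (400,184) and (360,188).

Run:
```python
import pickle,numpy as np
from h import *
s=pickle.load(open("w.pkl","rb"))
P=lambda p,z:plane(s,p,z)
az=lambda a,b:np.degrees(np.arctan2(b[1]-a[1],b[0]-a[0]))
print("cam",ray(s,(320,200))[0])
h=P((385,161),.139);t=P((401,245),.198);b=P((385,213),.136);print("hub",h,"htop",t,"az",az(h,t),np.hypot(*(t-h)[:2]))
print("rim centre",P((380,160),.116))
l,r=P((364,10),.028),P((425,22),.028);print("tray",l,r,np.hypot(*(r-l)[:2]),"yaw",az(l,r)-90,"from tray mid",az((l+r)/2,h),np.hypot(*(h-(l+r)/2)[:2]))
print("base edge",[az(P((330,10),z),P((312,155),z)) for z in(0.0,.01)])
for p in((414,151),(400,184),(360,188)):
    X=P(p,.106);print("ring az",az(h,X),np.hypot(*(X-h)[:2]))
```

```text
cam [0.42869687 0.18770425 0.43844937]
hub [0.48251931 0.25005955 0.139     ] htop [0.5405566  0.25517029 0.198     ] az 5.032459961986692 0.05826188071603641
rim centre [0.4856588  0.24977168 0.116     ]
tray [0.33084334 0.23912681 0.028     ] [0.34259719 0.30909741 0.028     ] 0.07095095704601427 yaw -9.535675442190325 from tray mid -9.367746291749063 0.14776970630075814
base edge [np.float64(-7.221266252591634), np.float64(-7.2212662525916285)]
ring az 97.13854617867926 0.03628765644798492
ring az 38.643099489805714 0.03889150404284038
ring az -27.0832410225133 0.03914134131483638
```

>>> {"fn": "carry_out", "kwargs": {"series": [[85,[-18.7,34.6,0],0],[85,[-18.7,34.6,0],0],[85,[0,0,30],0],[85,[0,0,30],0],[85,[0,0,0],0]]}}

```text
clock: 4.53
ee_pos: [0.5417, 0.2533, 0.2138]
ee_rot: [-0.004, -3.138, 0.002]
force: [-0.6, -0.2, 1.2]
width: 0.0852
finger_force: 0.0
```

Run:
```python
from bench import robot
import cv2,pickle
s=robot.snapshot("wrist");pickle.dump(s,open("w2.pkl","wb"))
cv2.imwrite("pics/w2.png",s["img"][:,:,::-1]);print(robot.get_obs()["ee_pos"])
```

```text
[0.54249561 0.25363584 0.2156362 ]
```

View pics/w2.png

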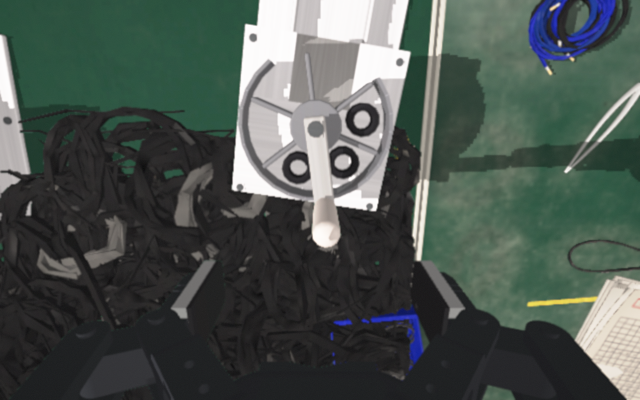

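The handle top is at about (325,232), centred between the fingers (about column 318). I'll check its fore-aft position by ray.

Run:
```python
import pickle,numpy as np
from h import *
s=pickle.load(open("w2.pkl","rb"))
print(plane(s,(316,128),.139),plane(s,(325,234),.198))
print(proj(s,[[.5428,.2562,.198],[.5428,.2562,.136],[.483,.251,.139]]))
```

```text
[0.48343343 0.25118414 0.139     ] [0.54116782 0.25676972 0.198     ]
[[324.04440858 236.50810204]
 [322.7837941  204.97346945]
 [315.74203507 127.38821247]]
```

Consistent to about 1 mm. I lower and close gently.

>>> {"fn": "carry_out", "kwargs": {"series": [[85,[0,1,20],0],[60,[0,0,20],0],[40,[0,0,20],0],[30,[0,0,0],0],[10,[0,0,0],0]], "squeeze": 25}}

```text
clock: 5.2
ee_pos: [0.5437, 0.2577, 0.1576]
ee_rot: [0.002, 3.139, 0.008]
force: [-2.0, 11.4, -4.3]
width: 0.0166
finger_force: 25.4
```

>>> {"fn": "carry_out", "kwargs": {"series": [[10,[0,0,0],0],[10,[0,0,0],0],[10,[0,0,0],0]]}}

```text
clock: 5.58
ee_pos: [0.5436, 0.2578, 0.1575]
ee_rot: [0.001, 3.139, 0.007]
force: [-0.4, 10.0, -2.0]
width: 0.0165
finger_force: 25.7
```

Run:
```python
import numpy as np
a=np.radians(np.arange(5,156,5));p=60*np.c_[-np.cos(a),np.sin(a)]
r=np.round(np.diff(np.round(p,1),axis=0),1)
for i in range(0,30,5):print([[10,[float(x),float(y),0],0] for x,y in r[i:i+5]])
```

```text
[[10, [0.7, 5.2, 0], 0], [10, [1.1, 5.1, 0], 0], [10, [1.6, 5.0, 0], 0], [10, [2.0, 4.9, 0], 0], [10, [2.4, 4.6, 0], 0]]
[[10, [2.9, 4.4, 0], 0], [10, [3.1, 4.2, 0], 0], [10, [3.6, 3.8, 0], 0], [10, [3.8, 3.6, 0], 0], [10, [4.2, 3.1, 0], 0]]
[[10, [4.4, 2.9, 0], 0], [10, [4.6, 2.4, 0], 0], [10, [4.9, 2.0, 0], 0], [10, [5.0, 1.6, 0], 0], [10, [5.1, 1.1, 0], 0]]
[[10, [5.2, 0.7, 0], 0], [10, [5.2, 0.2, 0], 0], [10, [5.2, -0.2, 0], 0], [10, [5.2, -0.7, 0], 0], [10, [5.1, -1.1, 0], 0]]
[[10, [5.0, -1.6, 0], 0], [10, [4.9, -2.0, 0], 0], [10, [4.6, -2.4, 0], 0], [10, [4.4, -2.9, 0], 0], [10, [4.2, -3.1, 0], 0]]
[[10, [3.8, -3.6, 0], 0], [10, [3.6, -3.8, 0], 0], [10, [3.1, -4.2, 0], 0], [10, [2.9, -4.4, 0], 0], [10, [2.4, -4.6, 0], 0]]
```

>>> {"fn": "carry_out", "kwargs": {"series": [[10,[0.7,5.2,0],0],[10,[1.1,5.1,0],0],[10,[1.6,5.0,0],0],[10,[2.0,4.9,0],0],[10,[2.4,4.6,0],0]]}}

```text
clock: 6.2
ee_pos: [0.5363, 0.2808, 0.1574]
ee_rot: [0.003, 3.138, 0.001]
force: [2.9, -1.5, 6.3]
width: 0.0167
finger_force: 26.5
```

>>> {"fn": "carry_out", "kwargs": {"series": [[10,[2.9,4.4,0],0],[10,[3.1,4.2,0],0],[10,[3.6,3.8,0],0],[10,[3.8,3.6,0],0],[10,[4.2,3.1,0],0]]}}

```text
clock: 6.82
ee_pos: [0.5189, 0.3001, 0.1574]
ee_rot: [0.003, 3.138, 0.002]
force: [2.6, -0.3, 6.3]
width: 0.0164
finger_force: 26.4
```

Forces are low and the handle is following. I continue to 130°.

>>> {"fn": "carry_out", "kwargs": {"series": [[10,[4.4,2.9,0],0],[10,[4.6,2.4,0],0],[10,[4.9,2.0,0],0],[10,[5.0,1.6,0],0],[10,[5.1,1.1,0],0]]}}

```text
clock: 7.45
ee_pos: [0.4948, 0.3104, 0.1574]
ee_rot: [0.003, 3.138, 0.002]
force: [2.2, 0.8, 6.6]
width: 0.0165
finger_force: 26.4
```

>>> {"fn": "carry_out", "kwargs": {"series": [[10,[5.2,0.7,0],0],[10,[5.2,0.2,0],0],[10,[5.2,-0.2,0],0],[10,[5.2,-0.7,0],0],[10,[5.1,-1.1,0],0]]}}

```text
clock: 8.07
ee_pos: [0.4688, 0.3094, 0.1574]
ee_rot: [0.003, 3.138, 0.003]
force: [2.6, 0.7, 6.3]
width: 0.0166
finger_force: 26.5
```

>>> {"fn": "carry_out", "kwargs": {"series": [[10,[5.0,-1.6,0],0],[10,[4.9,-2.0,0],0],[10,[4.6,-2.4,0],0],[10,[4.4,-2.9,0],0],[10,[4.2,-3.1,0],0]]}}

```text
clock: 8.7
ee_pos: [0.4455, 0.2974, 0.1573]
ee_rot: [0.003, 3.138, 0.003]
force: [1.1, 1.8, 6.3]
width: 0.0164
finger_force: 26.5
```

>>> {"fn": "carry_out", "kwargs": {"series": [[10,[3.8,-3.6,0],0],[10,[3.6,-3.8,0],0],[10,[3.1,-4.2,0],0],[10,[2.9,-4.4,0],0],[10,[0,0,0],0]]}}

```text
clock: 9.32
ee_pos: [0.4319, 0.281, 0.1573]
ee_rot: [0.003, 3.139, 0.002]
force: [-1.0, -0.9, 8.6]
width: 0.0167
finger_force: 26.6
```

Run:
```python
from bench import robot
import cv2,numpy as np
im=[]
s=robot.snapshot("scene")["img"][245:395,235:385];t=robot.snapshot("top")["img"][190:315,195:295]
w=robot.snapshot("wrist")["img"]
a=np.hstack([cv2.resize(s,(400,400),interpolation=3),cv2.resize(t,(320,400),interpolation=3)])
cv2.imwrite("pics/after.png",a[:,:,::-1]);cv2.imwrite("pics/w3.png",w[:,:,::-1]);print(robot.get_obs()["ee_pos"])
```

```text
[0.431842   0.28102412 0.1572836 ]
```

View pics/after.png

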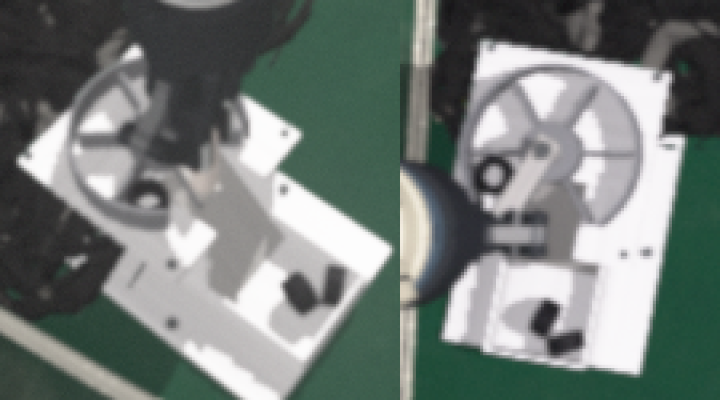

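View pics/w3.png

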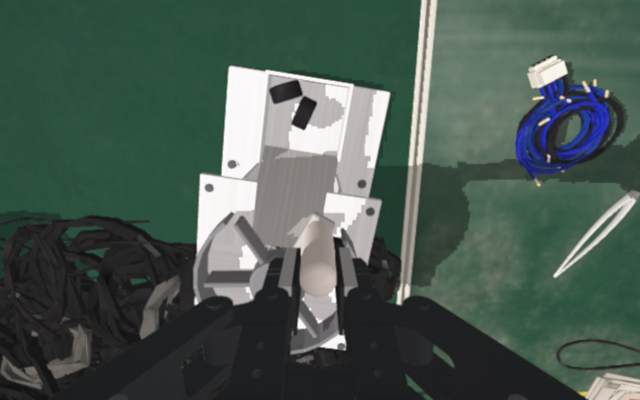

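Two rings lie in the tray (about (545,316) and (565,342) in the top crop). The third is still in the drum at (490,177), clear of the opening. I release and rise straight up.

>>> {"fn": "carry_out", "kwargs": {"series": [[30,[0,0,0],0],[50,[0,0,0],0],[60,[0,0,-10],0],[60,[0,0,-30],0],[60,[0,0,-40],0]]}}

```text
clock: 10.1
ee_pos: [0.4308, 0.2806, 0.2364]
ee_rot: [-0.003, -3.14, 0.001]
force: [0.6, 0.1, 0.3]
width: 0.06
finger_force: 0.0
```

>>> {"fn": "carry_out", "kwargs": {"series": [[60,[0,0,-40],0],[60,[0,-40,0],0],[60,[0,-60,0],0],[60,[0,-60,0],0],[60,[0,0,0],0]]}}

```text
clock: 10.72
ee_pos: [0.431, 0.1176, 0.2763]
ee_rot: [0.011, 3.141, -0.001]
force: [-0.0, 0.5, 1.1]
width: 0.0599
finger_force: 0.0
```

Run:
```python
from bench import robot
import cv2,numpy as np
s=robot.snapshot("scene")["img"][245:395,235:385];t=robot.snapshot("top")["img"][190:315,195:295]
a=np.hstack([cv2.resize(s,(400,400),interpolation=3),cv2.resize(t,(320,400),interpolation=3)])
cv2.imwrite("pics/end.png",a[:,:,::-1])
```

```text
(no output)
```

View pics/end.png

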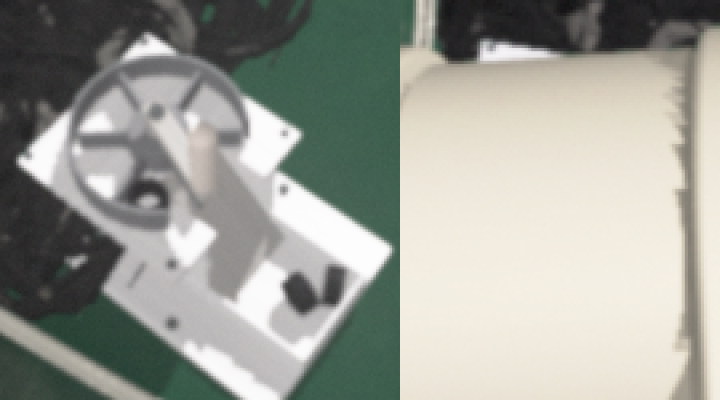

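The scene view shows the crank free, two rings in the tray at (298,292) and (335,285), and the third still in the drum at (148,195). I'm handing the job in.

```bash
python3 -c "
from bench import robot
print(robot.close_job())"
```

```text
the job is handed in; nothing more can be done
None
```

Two rings dropped into the tray, the third is still in the drum, the crank is released, the other feeder was left alone, and the job was handed in at about 11 s; no verdict came back.

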